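# Set the roll gap and hold a three-roll paste mill at third speed

### The arm

A 7-joint arm with a two-finger parallel gripper is mounted at the origin on the work surface. World frame = base frame: x ahead of the robot, y to its left, z up, the work surface at z = 0. Lengths are in m, angles in rad, forces in N, time in s.
With the tool pointing down it reaches from about 0.4 to 0.925 m from the base axis. Payload 4.1 kg.
Tool frame: the origin (TCP) lies on the mounting face of the last link; the fingertips stand 173 mm ahead of it and the grasp point (between the pads) lies 155 mm ahead of it (arm.hold_point_z is the distance from the TCP to the grasp point, in m); z points along the fingers, y is the direction in which the jaws open and shut (so a half turn about z gives the same grasp; the last joint's range is limited). The gripper opens to 85 mm and grips with 20 to 120 N. Pads are 22 mm wide; open, the fingers measure 114 mm over their backs; the gripper's body (76 mm by 85 mm) begins 54 mm behind the grasp point. The pads swing forward as they close: fully open they stand 13 mm farther back than shut.
Start: joints at [1.011, 0.398, 0.045, 1.537, -0.019, 1.207, -0.051], TCP at [0.289, -0.582, 0.405] pointing down, gripper open.
Joint ranges: [-2.82, 2.82], [-0.49, 2.23], [-1.37, 1.46], [0, 2.46], [-1.36, 4.5], [0.23, 2], [-2.94, 2.94]. Speed limits (rad/s): [2.57, 2.57, 3.14, 3.14, 3.14, 3.14, 3.14].

### API

Orientations are given as a rotation vector (axis times angle).
In Python, from rig import arm gives the robot as it stands. The module is installed in compiled form; this text tells all that it offers. Calls block until the motion is done:
- arm.goto(position, orientation): joint-space move of the TCP to a pose.
- arm.movel(position, ori=None, max_speed=0.15, force_limit=None): straight line of the TCP; ori=None keeps the orientation; max_speed is the mean speed in m/s. With force_limit (N) it stops when the force on the tool has changed by that much, and returns True; else False.
- arm.movej(angles): joint-space move.
- arm.gripper_open() and arm.clamp(): open the fingers fully, or close them until they stop; the grip force is fixed at half the most.
- arm.dwell(seconds).
- arm.solve_ik(position, orientation): joint angles nearest the present ones, or None.
- arm.snapshot(name): name is "scene" or "top" or "wrist"; returns the picture (400x640x3 uint8, blue, green, red); there is no depth.
- arm.camera_params(name): a dict with "K" (3x3 intrinsics, pixels), "world_to_cam" (4x4, takes a point from world to camera coordinates). Camera axes: x right, y down, z forward; pixel columns grow to the right and rows downward; lengths in m; the calibration is good to about 2 mm. A picture is of the moment at which its call begins: read the wrist's pose just before it. camera_params takes no time and is no camera call; for the wrist camera it gives the pose at the moment of the call.
A pose or a line that the arm cannot do raises arm.Unreachable and nothing moves.
- arm.finish_job(): hands the job in, once; it reports no verdict.
Readings, each from a call of its own:
- arm.current_clock(): time.
- arm.current_joint_positions(): joint angles.
- arm.current_joint_velocities(): joint speeds.
- arm.current_joint_torque(): joint torques, N m.
- arm.current_position(): TCP position.
- arm.current_tool_rot(): TCP orientation.
- arm.current_ft_force(): force on the tool from outside, world axes, zero at the start.
- arm.current_moment(): the same for the moment, N m.
- arm.current_width(): finger opening in m.
Only numpy, scipy, OpenCV 4.12 (cv2) and the standard library are available. Lean on these libraries where they do the work, as an engineer would, in place of code of your own. Each camera call takes 0.05 s, during which the arm holds its last target. There are 200 camera calls.

### The job

Get the three-roll mill running for a wash-up: with the run switch still off, swing the gap lever away from you until it stands at the long middle mark of its sector, and leave it there. Then turn the spring-return, hold-to-run switch clockwise past the first and second notches to the third and hold it there against its spring: finish while still holding it, because it flies back to off when let go. Leave the mallet, the printing block and the bowl where they are.

Things in the scene. Friction and masses are not known exactly. Their poses are not given: they have to be found in the camera images.
- mill: bench three-roll mill, fixed, 300 mm deep, 420 mm wide, turned up to 0.2 rad. Origin: centre of underside, table height; x to its back (away from robot), y left, z up. White housing at the right (y -220..-80, x -145..145, flat top z 200), three steel rolls along y (tops z 175, white cheeks to z 193), white bracket at the left (y 120..150, top z 172). Rolls do not turn; the front one creeps 5 mm
- gap_lever (a joint): gap lever angle (rad) about the mill's y axis through lever_pivot. 0 = stop, leaning 0.70 from upright towards the robot; grows away from the robot; 0.70 upright; 0.95 = long middle mark, leaning 0.25 (14 deg) past upright, away from the robot; stop 1.60. Starts 0 to 0.5. Five black marks 0.25 apart on the sector plate, the middle one long. About 2 N at the ball moves it; it stays where left
- lever_ball (a point): centre of the black 32 mm ball at the end of the gap lever's 12 mm steel rod, 145 mm from the pivot axis; it moves in the plane y = 178 mm of the mill, 240 to 275 mm above the table, nothing within 25 mm of it but its rod. The left end of the mill carries this lever
- lever_pivot (a point): point on the gap lever's axis in the plane of the lever, at (-45, 178, 130) mm in the mill's frame; its axes are the mill's axes
- run_switch (a joint): run switch (hold-to-run) angle (rad), growing clockwise seen from above. 0 = off (stop, start); notches that can be felt at 0.40 (first), 0.80 (second), 1.20 (third); stop 1.30. When let go a spring drives it back to 0 through all notches: 0.16 N m at off rising to 0.29 at the third; climbing out of a notch adds about 0.05 N m
- switch_wing (a point): on the vertical axis of the run switch on the housing top, mill (-55, -150, 238) mm: height to grip its upright black wing, 80 long, 14 thick, z 218 to 250 mm, over a 52 mm disc on a 100 mm aluminium plate with black marks at off and the three notches. x axis along the wing to its pointer end: 0.60 rad left of the mill's x at off, 0.60 right of it at the third notch
- switch_pointer (a point): top edge of the pointer end of the wing (the end with the white line), 40 mm from the switch's axis, 250 mm above the table
- print_block: bystander: carved wooden printing block 110 x 75 x 45 mm lying to the right of the mill; origin at the centre of the underside
- mallet: bystander: turned wooden mallet standing on its head to the left of the mill, 100 mm in diameter, 215 mm high, handle up; origin at the centre of the underside
- bowl: bystander: white ceramic bowl, 110 mm in diameter, 55 mm high, to the right of the mill; origin at the centre of the underside

How it is judged:
By the outcome, as a careful person would: the job done as asked, in the order asked, and still so for the second after the job is handed in, while the arm keeps its last pose, push and grip.
It also fails if it takes over 48 s, if anything falls off the work surface, if the arm or the gripper's body presses on something with over 40 N, if the wrist force passes 120 N, or if a joint passes its speed limit or range.

## Working session

There is one attempt and no reset: what is moved stays moved. The work goes in short steps, each a Python script; the robot and the scene stay as the last script left them, time stands still between calls to the robot, and variables do not carry over. Pictures are saved under pics/ and viewed, about 8 in all and at most 12, crops included, and the job is handed in when it is done.

```bash
mkdir -p pics; python3 - <<'E'
from rig import arm
import cv2,numpy as np
for n in("scene","top"):
    cv2.imwrite(f"pics/{n}0.png",arm.snapshot(n)); p=arm.camera_params(n); print(n,p["K"].round(1).tolist(),p["world_to_cam"].round(3).tolist())
print(arm.current_clock(),arm.current_tool_rot(),arm.current_width(),arm.current_position())
E
```

```text
scene [[402.3, 0.0, 317.5], [0.0, 402.3, 197.1], [0.0, 0.0, 1.0]] [[0.632, 0.775, -0.0, -0.365], [0.733, -0.598, -0.325, -0.35], [-0.252, 0.205, -0.946, 1.409], [0.0, 0.0, 0.0, 1.0]]
top [[494.4, 0.0, 318.6], [0.0, 494.4, 192.5], [0.0, 0.0, 1.0]] [[0.022, -1.0, -0.008, 0.004], [-0.997, -0.021, -0.075, 0.603], [0.075, 0.009, -0.997, 1.524], [0.0, 0.0, 0.0, 1.0]]
0.1 [-3.05690300e+00 -7.17262993e-01  8.26735464e-04] 0.0854019186927136 [ 0.288957   -0.58194137  0.40377674]
```

View pics/scene0.png

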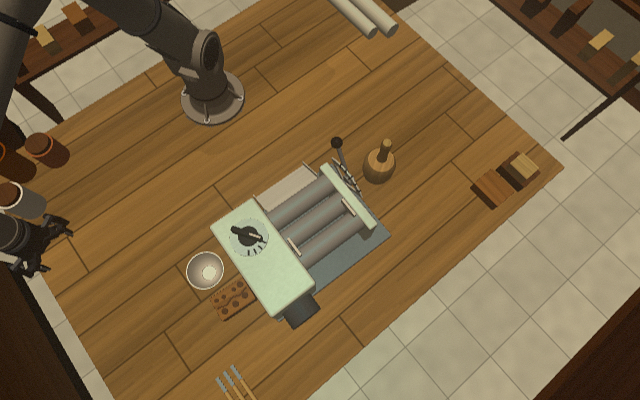

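View pics/top0.png

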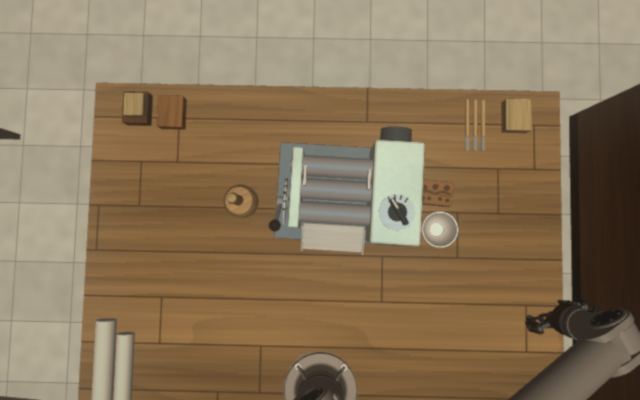

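The scene view shows the mill with its lever ball at about (337,143) and the switch at (248,237). In the top view the ball is at (274,225) and the switch at (398,212). I'll enlarge both.

```bash
python3 - <<'E'
import cv2
t=cv2.imread("pics/top0.png")[120:265,225:465];cv2.imwrite("pics/topc.png",cv2.resize(t,None,fx=3.3333,fy=3.3333,interpolation=cv2.INTER_CUBIC))
s=cv2.imread("pics/scene0.png")[125:325,180:420];cv2.imwrite("pics/scenec.png",cv2.resize(s,None,fx=3,fy=3,interpolation=cv2.INTER_CUBIC))
E
```

```text
(no output)
```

View pics/topc.png

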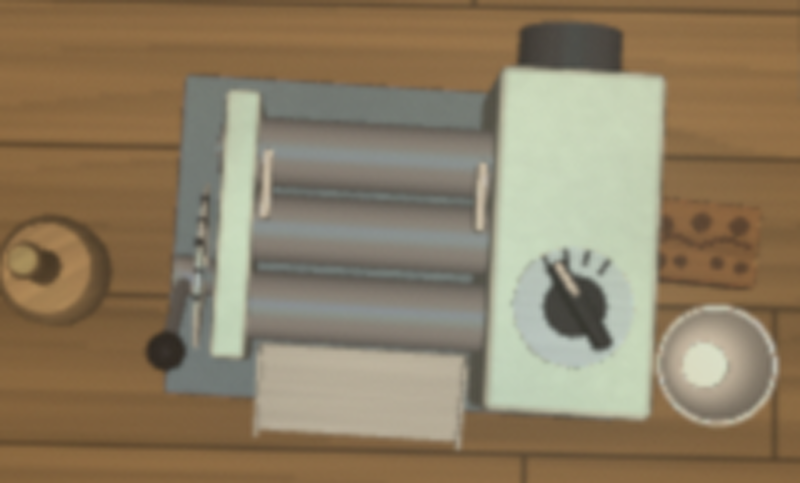

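View pics/scenec.png

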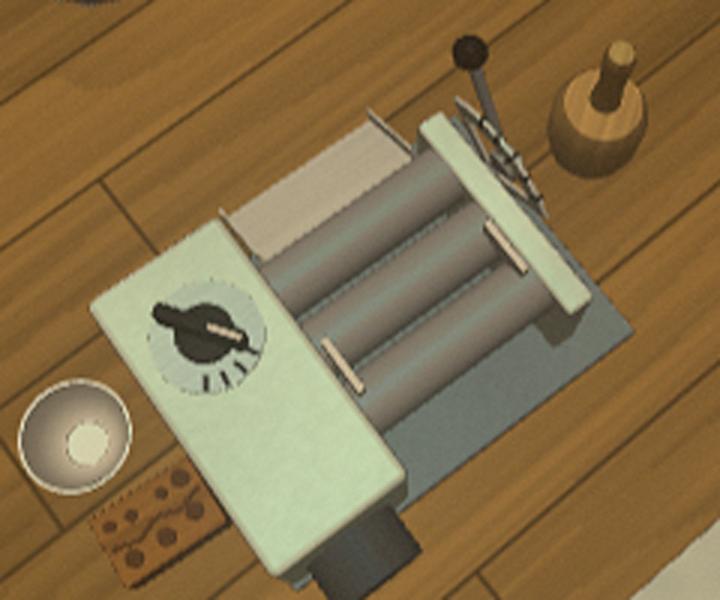

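Both crops give the housing top corners, switch plate centre and ball: top crop (487,408), (648,418), (663,77), (503,68), plate (574,308), ball (165,351); scene crop (218,222), (92,307), (275,575), (405,470), plate (207,337), ball (470,52). Now I'll fit the mill pose and lever angle jointly.

```bash
cat > h.py <<'E'
from rig import arm
import cv2,numpy as np
from scipy.optimize import least_squares
from scipy.spatial.transform import Rotation as R
def proj(n,P,cp=None):
    c=cp or arm.camera_params(n); q=np.atleast_2d(P)@c["world_to_cam"][:3,:3].T+c["world_to_cam"][:3,3]
    q=q@c["K"].T; return q[:,:2]/q[:,2:]
def mill(p,P): # mill frame mm -> world m
    return R.from_euler('z',p[2]).apply(np.atleast_2d(P)/1000.)+[p[0],p[1],0]
def ball(a): return np.array([-45-145*np.sin(.7-a),178,130+145*np.cos(.7-a)])
def tool(yaw): # tool down, tool y axis at yaw+90deg of world (x axis along yaw)
    return (R.from_euler('z',yaw)*R.from_euler('x',np.pi)).as_rotvec()
E
python3 - <<'E'
from h import *
H=[[-145,-80,200],[-145,-220,200],[145,-220,200],[145,-80,200],[-55,-150,202]]
T=np.array([[487,408],[648,418],[663,77],[503,68],[574,308],[165,351]])
S=np.array([[218,222],[92,307],[275,575],[405,470],[207,337],[470,52]])
T=(T+.5)*.3-.5+[225,120]; S=(S+.5)/3-.5+[180,125]
def res(p):
    P=mill(p,H+[ball(p[3])]); return np.r_[proj("top",P)-T,proj("scene",P)-S].ravel()
s=least_squares(res,[.6,0,0,.2],loss='soft_l1'); p=s.x; print(p); print(res(p).reshape(-1,2).round(1).tolist())
np.save("p.npy",p); print("ball",mill(p,ball(p[3])),"ball goal",mill(p,ball(.95)),"wing",mill(p,[-55,-150,238]))
# pointer direction, top crop: wing ends (552,263)-(603,345)
w=R.from_euler('z',p[2]+.6).apply([.04,0,0]); c=mill(p,[-55,-150,250])[0]
print("pointer/tail predicted (top crop)",((proj("top",[c+w,c-w])-[225,120]+.5)/.3-.5).round(0).tolist())
# IK check
for y in (0,.3,-.3,1.57,-1.57): print(y,[None if (q:=arm.solve_ik(x,tool(p[2]+y))) is None else q.round(2).tolist() for x in (mill(p,[-55,-150,393])[0],mill(p,[-55,-150,500])[0],mill(p,ball(.2)+[0,0,155])[0])])
E
```

```text
[ 0.6018136  -0.05300494 -0.03396027  0.23298668]
[[-1.2, 0.8], [1.6, 0.6], [1.3, -1.6], [-1.0, -1.6], [-0.2, -0.6], [0.4, -0.2], [-0.6, -3.8], [-3.0, -1.6], [-0.1, 1.1], [2.5, 0.7], [0.1, -0.8], [-0.1, -0.5]]
ball [[0.49763884 0.12863692 0.25947296]] ball goal [[0.5987362 0.1252023 0.2704923]] wing [[ 0.54175225 -0.20105099  0.238     ]]
pointer/tail predicted (top crop) [[556.0, 261.0], [609.0, 347.0]]
0 [[0.37, 0.28, -0.11, 1.73, 0.03, 1.14, -1.35], [0.39, 0.22, -0.13, 1.57, 0.03, 1.36, -1.35], [0.28, 0.19, -0.69, 1.84, 0.13, 1.16, -2.07]]
0.3 [[0.39, 0.28, -0.14, 1.73, 0.04, 1.14, -1.06], [0.4, 0.22, -0.14, 1.57, 0.03, 1.36, -1.05], [0.29, 0.19, -0.71, 1.84, 0.13, 1.16, -1.77]]
-0.3 [[0.34, 0.28, -0.07, 1.73, 0.02, 1.14, -1.64], [0.36, 0.21, -0.09, 1.57, 0.02, 1.35, -1.64], [0.25, 0.18, -0.66, 1.84, 0.12, 1.16, -2.36]]
1.57 [[0.56, 0.29, -0.34, 1.72, 0.11, 1.15, 0.15], [0.56, 0.23, -0.34, 1.57, 0.08, 1.36, 0.18], [0.33, 0.19, -0.76, 1.84, 0.15, 1.16, -0.51]]
-1.57 [[0.18, 0.28, 0.12, 1.73, -0.04, 1.13, -2.86], [0.22, 0.21, 0.07, 1.58, -0.02, 1.35, -2.88], [0.64, 0.29, -1.15, 1.83, 0.29, 1.2, 2.5]]
```

The plate and ball residuals are under 1 px. The corners are rounded, which explains their larger ones. The lever starts at about 0.23 rad. I'll move above the ball with the jaws opening along the mill's x and check from there.

```bash
python3 - <<'E'
from h import *
p=np.load("p.npy"); b=mill(p,ball(p[3]))[0]; print(arm.hold_point_z)
x=arm.current_position(); x[2]=.53; arm.movel(x,max_speed=.25)
arm.goto(b+[0,0,.155+.10],tool(p[2]+np.pi/2)); print(arm.current_clock(),arm.current_position())
c=arm.camera_params("wrist"); im=arm.snapshot("wrist")
for a in (p[3],): print("ball px",proj("wrist",mill(p,ball(a)),c), "pivot",proj("wrist",mill(p,[-45,178,130]),c))
cv2.imwrite("pics/w1.png",im)
E
```

```text
0.1547
3.3667 [0.49818125 0.12738024 0.51433619]
ball px [[321.2391601  201.80742942]] pivot [[383.46626116 165.0351748 ]]
```

View pics/w1.png

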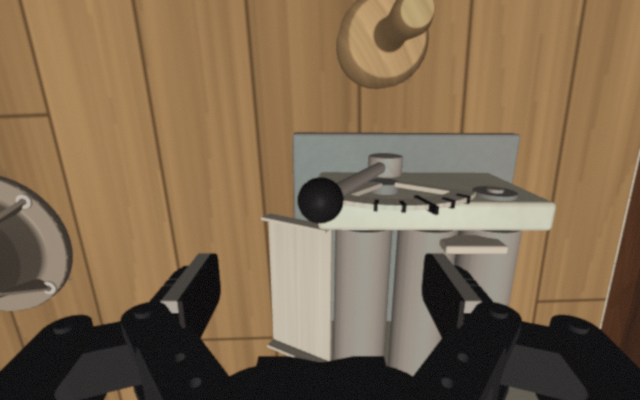

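The ball is at (320,200) against a predicted (321,202), so it agrees to about 1 mm. The long sector mark is at about (428,204). I'll descend, clamp and swing the lever along its arc to 0.95.

```bash
python3 - <<'E'
from h import *
p=np.load("p.npy"); hz=np.array([0,0,arm.hold_point_z])
b=mill(p,ball(p[3]))[0]
print(arm.movel(b+hz,max_speed=.12,force_limit=8),arm.current_position()-hz-b)
arm.clamp(); print("width",arm.current_width(),arm.current_ft_force().round(1),arm.current_clock())
for a in np.linspace(p[3],.95,6)[1:]: arm.movel(mill(p,ball(a))[0]+hz,max_speed=.1)
print(arm.current_position()-hz-mill(p,ball(.95))[0],arm.current_ft_force().round(1),arm.current_clock(),arm.current_width())
cv2.imwrite("pics/w2.png",arm.snapshot("wrist"))
E
```

```text
False [0.0003179  0.00020726 0.00074589]
width 0.02915991200385792 [-2.2 -0.4  4.2] 4.9667
[0.00160309 0.00092242 0.00138137] [3.1 8.  2.7] 6.7583 0.029094269974219957
```

```bash
python3 - <<'E'
from h import *
p=np.load("p.npy"); hz=np.array([0,0,arm.hold_point_z])
arm.gripper_open(); g=mill(p,ball(.95))[0]
arm.movel(g+hz+[0,0,.12],max_speed=.2); print(arm.current_clock())
c=arm.camera_params("wrist"); im=arm.snapshot("wrist")
for a in (.85,.9,.95,1.0,1.05): print(a,proj("wrist",mill(p,ball(a)),c).round(1), proj("scene",mill(p,ball(a))).round(1), proj("top",mill(p,ball(a))).round(1))
s=arm.snapshot("scene")
w=cv2.resize(im[60:300,170:470],None,fx=2,fy=2,interpolation=cv2.INTER_CUBIC)
cv2.imwrite("pics/w3.png",w)
E
```

```text
8.15
0.85 [[303.4 196.6]] [[357.5 163.4]] [[276.1 191.5]]
0.9 [[313.2 196.1]] [[359.2 165.7]] [[276.3 188.8]]
0.95 [[322.9 195.5]] [[360.9 167.9]] [[276.5 186.2]]
1.0 [[332.2 194.8]] [[362.6 170.3]] [[276.8 183.6]]
1.05 [[341.3 193.9]] [[364.2 172.6]] [[277.  181.1]]
```

View pics/w3.png

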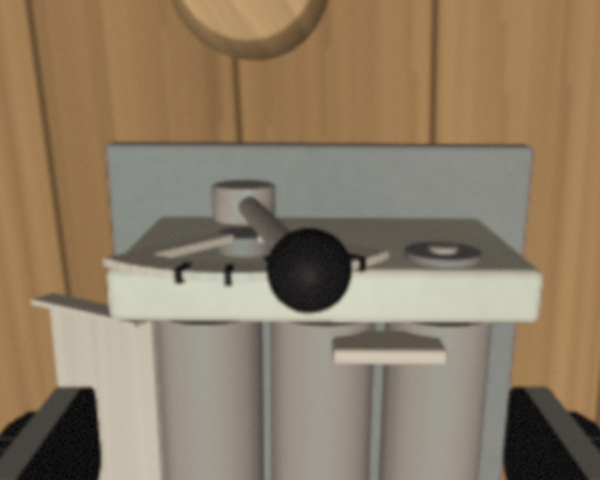

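The ball is at (324.5,195), which puts the lever at about 0.956 rad, and it hides the long mark. That's good, so next I'll go above the switch with the tool aligned to the wing.

```bash
python3 - <<'E'
from h import *
p=np.load("p.npy"); hz=np.array([0,0,arm.hold_point_z])
w=mill(p,[-55,-150,242])[0]
arm.goto(w+hz+[0,0,.09],tool(p[2]+.6)); print(arm.current_clock(),arm.current_joint_positions().round(2))
c=arm.camera_params("wrist"); im=arm.snapshot("wrist")
d=R.from_euler('z',p[2]+.6).apply([.04,0,0]); w[2]=.25
for k,P in dict(ptr=w+d,ctr=w,tail=w-d).items(): print(k,((proj("wrist",P,c)[0]-[170,60])*2).round(0))
cv2.imwrite("pics/w4.png",cv2.resize(im[60:300,170:470],None,fx=2,fy=2,interpolation=cv2.INTER_CUBIC))
E
```

```text
9.525 [ 0.72  0.25 -0.54  1.58  0.13  1.34 -0.84]
ptr [307. 184.]
ctr [306. 309.]
tail [306. 422.]
```

View pics/w4.png

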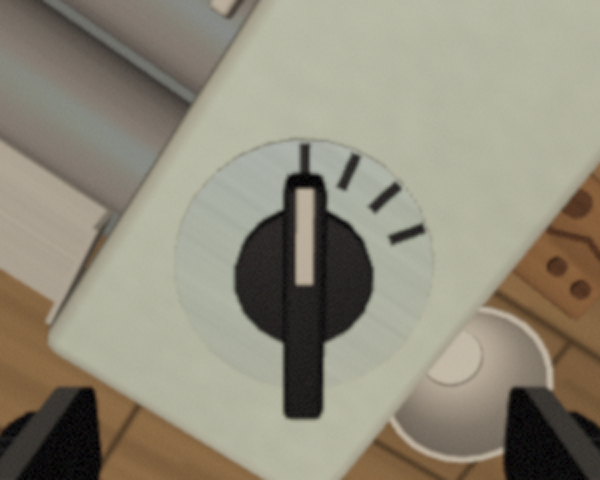

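The wing runs from (305,177) to (303,415), against a predicted (307,184) to (306,422). That is under 1 mm sideways and about 2 mm along the wing. I'll apply a small correction, descend and clamp, checking force before turning.

```bash
python3 - <<'E'
from h import *
p=np.load("p.npy"); hz=np.array([0,0,arm.hold_point_z])
w=mill(p,[-55,-150,241])[0]+R.from_euler('z',p[2]+.6).apply([.0012,.0006,0]); np.save("w.npy",w)
print(arm.movel(w+hz,max_speed=.1,force_limit=8),arm.current_position()-hz-w,arm.current_ft_force().round(1))
arm.clamp(); print("width",arm.current_width(),arm.current_ft_force().round(1),arm.current_moment().round(2),arm.current_clock())
E
```

```text
False [ 3.43490546e-04 -2.43362090e-05  7.42495460e-04] [ 1.1  0.4 -0.2]
width 0.012979754778205971 [-1.8  0.6  1.8] [ 0.21  0.37 -0.12] 11.2833
```

```bash
python3 - <<'E'
from h import *
p=np.load("p.npy"); w=np.load("w.npy"); hz=np.array([0,0,arm.hold_point_z])
for s in np.r_[.2:1.21:.2]:
    arm.movel(w+hz,tool(p[2]+.6-s),max_speed=.1)
    r=R.from_rotvec(arm.current_tool_rot()).as_matrix()[:,0]; 
    print(round(s,2),"tool",(p[2]+.6-np.arctan2(r[1],r[0])).round(3),arm.current_ft_force().round(1),arm.current_moment().round(2),round(arm.current_width(),4),arm.current_clock())
c=arm.camera_params("wrist"); im=arm.snapshot("wrist")
t=arm.snapshot("top"); q=cv2.resize(t[160:250,350:440],None,fx=4,fy=4,interpolation=cv2.INTER_CUBIC)
a=cv2.resize(im,(576,360)); 
cv2.imwrite("pics/w5.png",np.hstack([a[:, 176:576],q]))
E
```

```text
0.2 tool 0.197 [-1.5  0.3  3.5] [0.16 0.44 0.12] 0.013 11.6333
0.4 tool 0.396 [-2.   1.5  4.3] [0.19 0.52 0.16] 0.013 11.9833
0.6 tool 0.595 [-2.4  1.5  4.8] [0.21 0.65 0.22] 0.0131 12.3333
0.8 tool 0.796 [-2.1  2.   4.7] [0.19 0.69 0.18] 0.0129 12.6833
1.0 tool 0.995 [-2.5  0.7  5. ] [0.16 0.7  0.25] 0.0128 13.0333
1.2 tool 1.195 [-3.2  1.6  4.9] [0.14 0.68 0.16] 0.0132 13.3833
```

View pics/w5.png

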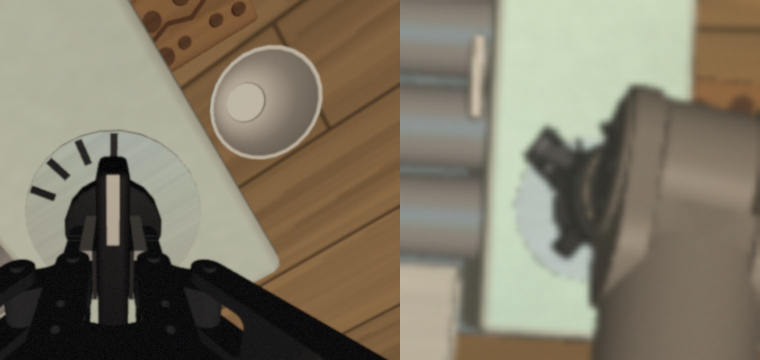

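The pointer at (114,170) stands on the last (third) mark at (114,145), and the wing is in line with the tool. The moment pattern fits the three notches. Last check: does the hold stay steady, and is the lever still in place?

```bash
python3 - <<'E'
from h import *
p=np.load("p.npy"); arm.dwell(1.0)
print(arm.current_ft_force().round(1),arm.current_moment().round(2),round(arm.current_width(),4),arm.current_clock(),arm.current_tool_rot())
s=arm.snapshot("scene"); c=cv2.resize(s[125:325,180:420],None,fx=3,fy=3,interpolation=cv2.INTER_CUBIC)
for a in (.75,.95,1.15): print(a,((proj("scene",mill(p,ball(a)))[0]-[180,125]+.5)*3-.5).round(0))
cv2.imwrite("pics/s6.png",c)
E
```

```text
[-2.9  2.   3.9] [0.11 0.71 0.19] 0.0133 14.4833 [ 2.98696225e+00 -9.72245993e-01 -4.00382606e-04]
0.75 [523. 103.]
0.95 [544. 130.]
1.15 [563. 158.]
```

View pics/s6.png

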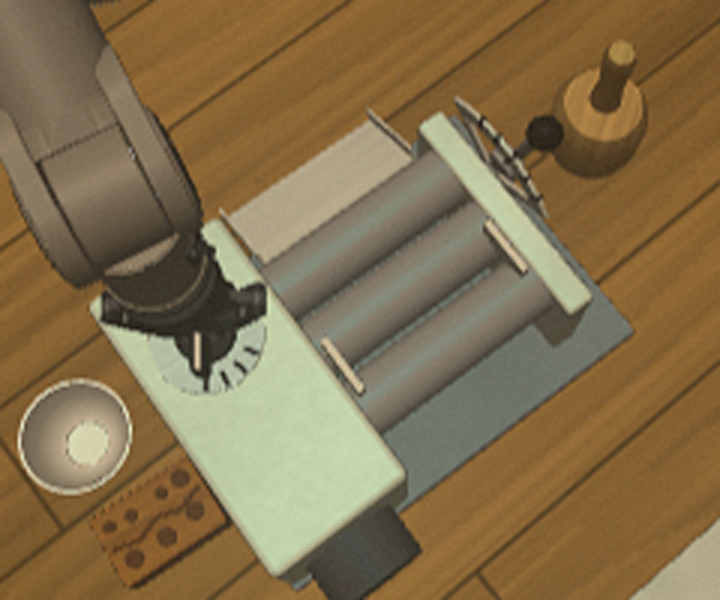

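The ball is at (545,133), against (544,130) predicted for 0.95. The pointer stands at the third mark, and the mallet, bowl and block haven't moved. Handing in.

```bash
python3 -c "
from rig import arm
print(arm.finish_job(),arm.current_clock())"
```

```text
the job is handed in; nothing more can be done
the job is handed in; nothing more can be done
```

The mill is set for the wash-up, and I handed the job in with the gripper still holding the run switch at the third notch. That was at about 14.5 s of the 48 s allowed.

- **Gap lever:** with the switch still off, I swung it from about 0.23 rad to the long middle mark and let go. My last checks read 0.956 rad from the wrist camera and about 0.97 rad from the scene camera. The target was 0.95, and the two views differ by about 0.015 rad, within the camera calibration.
- **Run switch:** I turned it clockwise in steps past the first two notches. At 1.2 rad commanded (tool at 1.195), the pointer stood at the third mark. The hold stayed steady over a 1 s wait: force about 5 N, grip width about 13 mm.
- **Mallet, printing block and bowl:** all three look unmoved in the last scene picture.

No check failed. The clock could not be read after hand-in, so the time is from the last check before it.

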